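Clip down a dry box and roll its vent shut

TASK

The dry box is packed and its lid lies on the gasket. With the vent still open, snap the four lid clips fully down over the rim in opposite-corner order (after the first clip, the one diagonally across from it, then the other two), so that the gasket seats evenly. Then roll the vent wheel round by its free knurled edge, until its pointer rests at the index bar and the vent is shut; leave the tape dispenser and the bottle where they stand.

Things in the scene. Friction and masses are not known exactly. Their poses are not given: they have to be found in the camera images.
- drybox: dry storage box: grey plastic tub, white lid already lying on its gasket, 134 x 194 mm, lid top 75 mm above the table; full, it does not move. Origin: centre of its underside; z up, y along its long side (+y its left), -x its front. Four hinged grey clips on the lid's long edges, 60 mm either side of the middle: two in front, two at the back.
- clip_fl (a joint): hinge of the front left lid clip (flap 44 mm wide, 45 long): 0 = fully down along the tub wall, 1.57 = sticking out level, up to 2.2 = leaning upward; stays where left. At about 0.4 its hook meets the springy rim: about 7 N near the free end push it on; past about 0.2 it snaps home and holds. Fully down: under 0.08.
- clip_fl_hinge (a point): fixed point: middle of the front left clip's hinge line, 70 mm above the table, 71 mm out from the box's middle; the line runs along the box's y axis
- clip_fl_tab (a point): point on the outer face of the front left clip, on its middle line, 36 mm from the hinge line towards the free end: the place to press; with the clip down the outer face stands 7 mm out from the hinge line
- clip_fr (a joint): hinge of the front right lid clip (flap 44 mm wide, 45 long): 0 = fully down along the tub wall, 1.57 = sticking out level, up to 2.2 = leaning upward; stays where left. At about 0.4 its hook meets the springy rim: about 7 N near the free end push it on; past about 0.2 it snaps home and holds. Fully down: under 0.08.
- clip_fr_hinge (a point): fixed point: middle of the front right clip's hinge line, 70 mm above the table, 71 mm out from the box's middle; the line runs along the box's y axis
- clip_fr_tab (a point): point on the outer face of the front right clip, on its middle line, 36 mm from the hinge line towards the free end: the place to press; with the clip down the outer face stands 7 mm out from the hinge line
- clip_bl (a joint): hinge of the back left lid clip (flap 44 mm wide, 45 long): 0 = fully down along the tub wall, 1.57 = sticking out level, up to 2.2 = leaning upward; stays where left. At about 0.4 its hook meets the springy rim: about 7 N near the free end push it on; past about 0.2 it snaps home and holds. Fully down: under 0.08.
- clip_bl_hinge (a point): fixed point: middle of the back left clip's hinge line, 70 mm above the table, 71 mm out from the box's middle; the line runs along the box's y axis
- clip_bl_tab (a point): point on the outer face of the back left clip, on its middle line, 36 mm from the hinge line towards the free end: the place to press; with the clip down the outer face stands 7 mm out from the hinge line
- clip_br (a joint): hinge of the back right lid clip (flap 44 mm wide, 45 long): 0 = fully down along the tub wall, 1.57 = sticking out level, up to 2.2 = leaning upward; stays where left. At about 0.4 its hook meets the springy rim: about 7 N near the free end push it on; past about 0.2 it snaps home and holds. Fully down: under 0.08.
- clip_br_hinge (a point): fixed point: middle of the back right clip's hinge line, 70 mm above the table, 71 mm out from the box's middle; the line runs along the box's y axis
- clip_br_tab (a point): point on the outer face of the back right clip, on its middle line, 36 mm from the hinge line towards the free end: the place to press; with the clip down the outer face stands 7 mm out from the hinge line
- vent_wheel (a joint): turn of the vent wheel, rad: 0 = pointer at the index bar = shut; grows as the pointer goes clockwise, seen from above, away from the index (open). It clicks into rest every 0.524 rad (30 deg), one flute a click, held by a sprung pawl; rolling the edge takes 3 to 5 N. Travel about -1.2 to 3.3; starts 2 to 5 clicks open.
- vent_axis (a point): fixed point on the vent wheel's upright axis, level with its top face, 95 mm above the table, at the lid's middle. Black disc 74 mm across, 14 thick, underside 6 mm above the lid; its edge has 12 rounded flutes (lobes of 6 mm radius centred 31 mm from the axis). At rest a valley between lobes lies every 30 deg, counted from the box's x axis.
- vent_hood (a point): middle of the front edge of the top of the white hood that covers the wheel's back: 92 mm wide, its top 102 mm above the table, it begins 10 mm behind the axis; the front half of the wheel's edge is free
- vent_pointer (a point): outer end of the low raised white pointer ridge on the wheel's top face, 33 mm from the axis, 98 mm above the table
- vent_index (a point): the index bar: a small fixed black bar moulded on the lid (18 x 6 mm, 2 mm high), radial to the wheel, 48 mm from its axis, 60 deg to the right of the box's front direction (box angle 240 deg counter-clockwise from +x)
- tape_dispenser: dark desk tape dispenser, 52 x 177 x 98 mm, standing close beside one end of the box, its length along that end; origin at the centre of its underside. Must not be shifted.
- glue_bottle: white round bottle with a black cap, 52 mm across, 125 mm tall, standing close beside the other end of the box; origin at the centre of its underside. Must not be shifted.
Things that resemble listed ones, but are neither listed nor needed, are in the scene too. There is more than one size of the tape_dispenser; the one meant has the size given above. Of the things that look like the glue_bottle, the smaller one is meant.

How it is judged (in metres and radians):
On the way, in this order (a step that is already met when the one before it is completed fails the run):
1. two clips diagonally across from each other are fully down, the vent still open ((value of joint each of clip_fl, clip_br below 0.08 rad or value of joint each of clip_fr, clip_bl below 0.08 rad) and not (value of joint vent_wheel between -0.15 and 0.15 rad)), for 0.1 s.
2. all four clips are fully down, the vent still open (value of joint each of clip_fl, clip_fr, clip_bl, clip_br below 0.08 rad and not (value of joint vent_wheel between -0.15 and 0.15 rad)), for 0.1 s.
3. the vent wheel rests with its pointer at the index (value of joint vent_wheel between -0.15 and 0.15 rad), for 0.3 s.
At the end, for the whole second after the job is handed in: all four clips fully down (each hinge under 0.08 rad), the vent wheel at rest within 0.15 rad of its index, tape dispenser and bottle upright and within 25 mm of where they stood (all of step 3 and value of joint each of clip_fl, clip_fr, clip_bl, clip_br below 0.08 rad and velocity of joint vent_wheel between -0.05 and 0.05 rad/s and distance of each of tape_dispenser, glue_bottle from where it was at the start of the episode below 0.025 m and angle between each of tape_dispenser, glue_bottle's own z axis and vertical below 0.2 rad); the robot touches nothing.
It fails at once if two clips on the same side or end are down while the other two are still up ((value of joint each of clip_fl, clip_fr below 0.08 rad and value of joint each of clip_bl, clip_br above 0.08 rad) or (value of joint each of clip_bl, clip_br below 0.08 rad and value of joint each of clip_fl, clip_fr above 0.08 rad) or (value of joint each of clip_fl, clip_bl below 0.08 rad and value of joint each of clip_fr, clip_br above 0.08 rad) or (value of joint each of clip_fr, clip_br below 0.08 rad and value of joint each of clip_fl, clip_bl above 0.08 rad)).
It fails at once if the vent is shut before all four clips are down (value of joint vent_wheel between -0.15 and 0.15 rad and value of joint any of clip_fl, clip_fr, clip_bl, clip_br above 0.08 rad).
It fails at once if the tape dispenser or the bottle is shifted or tipped (distance of any of tape_dispenser, glue_bottle from where it was at the start of the episode above 0.025 m or angle between any of tape_dispenser, glue_bottle's own z axis and vertical above 0.2 rad).
It also fails if it takes over 64 s, if anything falls off the work surface, if the arm or the gripper's body presses on something with over 40 N, if the wrist force passes 120 N, or if a joint passes its speed limit or range.

ROBOT

A 6-joint arm with a two-finger parallel gripper is mounted at the origin on a cart in front of the work surface, level with it; the furniture and walls round the work are solid. World frame = base frame: x ahead of the robot, y to its left, z up, the work surface at z = 0. Lengths are in mm, angles in rad, forces in N, time in s.
With the tool pointing down it reaches from about 400 to 825 mm from the base axis. Payload 7 kg.
Tool frame: the origin (TCP) lies at the very end of the fingers, on their centre line; the grasp point (between the pads) lies 19 mm behind it; z points along the fingers, y is the line along which they close (so a half turn about z gives the same grasp; the last joint's range is limited). The gripper opens to 88 mm and grips with 3 to 60 N. Pads are 19 mm wide; open, the fingers measure 130 mm over their backs; the gripper's body (78 mm by 193 mm) begins 47 mm behind the grasp point.
Start: joints at [1.461, 0.359, 0.012, 0, -1.224, -0.288], TCP at [261.495, 622.266, 226.561] pointing down, gripper open.
Joint ranges: [-3.07, 3.07], [-1.43, 2.12], [-1.02, 1.25], [-3.03, 1.67], [-3.05, -0], [-3.03, 3.03]. Speed limits (rad/s): [2.39, 2.39, 3.01, 3.14, 3.14, 3.14].

INTERFACE

Orientations are given as a unit quaternion [x, y, z, w].
In Python, from plant import bot gives the robot as it stands. Calls block until the motion is done:
- bot.move_ptp(position, orientation): joint-space move of the TCP to a pose.
- bot.line_to(position, velocity=150, ori=None): straight line of the TCP; ori=None keeps the orientation; velocity is the mean speed in mm/s.
- bot.move_joints(angles): joint-space move.
- bot.move_gripper(opening, force=None): finger opening in mm; force is the grip in N (None keeps the last); returns when the fingers have stopped.
- bot.pause(seconds).
- bot.solve_ik(position, orientation): joint angles nearest the present ones, or None.
- bot.read_state(): the state.
- bot.camera(name): name is "scene" or "top" or "wrist"; returns the picture (400x640x3 uint8, red, green, blue); there is no depth.
- bot.get_calibration(name): a dict with "fx", "fy", "cx", "cy" (pixels), "distortion" ([k1, k2, p1, p2, k3] as OpenCV has them; the pictures are not rectified), "view" (4x4, takes a point from world to camera coordinates); the wrist camera has in their place "T_tool_cam" (4x4, takes a point from camera to tool coordinates, whose origin is the TCP and whose axes are the flange's). Camera axes: x right, y up, looking along -z (the intrinsics and any distortion apply to the point x, -y, -z); pixel columns grow to the right and rows downward; lengths in mm; the calibration is good to about 2 mm. A picture is of the moment at which its call begins: read the wrist's pose just before it. get_calibration takes no time and is no camera call.
A pose or a line that the arm cannot do raises bot.Unreachable and nothing moves.
- bot.close_job(): hands the job in; it is judged then, once.
The state is a dict: "t": time; "joint_pos": joint angles; "qvel": joint speeds; "tau": joint torques, N m; "tcp_pos": TCP position; "eef_rot": TCP orientation; "contact_force": force on the tool from outside, world axes, zero at the start; "moment": the same for the moment, N m; "width": finger opening in mm; "finger_force": force on a finger pad.
Only numpy, scipy, OpenCV 4.12 (cv2) and the standard library are available. Lean on these libraries where they do the work, as an engineer would, in place of code of your own. Each camera call takes 0.05 s, during which the arm holds its last target. There are 200 camera calls.

## Working session

There is one attempt and no reset: what is moved stays moved. The work goes in short steps, each a Python script; the robot and the scene stay as the last script left them, time stands still between calls to the robot, and variables do not carry over. Pictures are saved under pics/ and viewed, at most 10 in all, crops included, and the job is handed in when it is done.

```bash
ls; mkdir -p pics
python3 - <<'E'
from plant import bot
import cv2
for n in("scene","top"):
    cv2.imwrite(f"pics/{n}0.png",cv2.cvtColor(bot.camera(n),cv2.COLOR_RGB2BGR)); print(n,bot.get_calibration(n))
print(bot.get_calibration("wrist"))
s=bot.read_state();print(s)
E
```

```text
pics
scene {'fx': 509.48897136339235, 'fy': 509.48897136339235, 'cx': 319.7355149152421, 'cy': 201.67662340703805, 'distortion': array([-0.10109612,  0.        ,  0.        ,  0.        ,  0.        ]), 'view': array([[ 6.67654272e-01, -7.44457436e-01, -4.57148304e-03,
        -3.36215913e+02],
       [ 3.37620275e-01,  2.97304896e-01,  8.93097054e-01,
        -2.68810550e+02],
       [-6.63513619e-01, -5.97823489e-01,  4.49840808e-01,
        -6.07771466e+02],
       [ 0.00000000e+00,  0.00000000e+00,  0.00000000e+00,
         1.00000000e+00]])}
top {'fx': 378.19536394901974, 'fy': 378.19536394901974, 'cx': 318.08858429487685, 'cy': 198.69495902055257, 'distortion': array([-0.0761569,  0.       ,  0.       ,  0.       ,  0.       ]), 'view': array([[-2.62866087e-02, -9.99648798e-01, -3.36079011e-03,
         2.50718054e+01],
       [ 9.97680313e-01, -2.64457304e-02,  6.27265131e-02,
        -5.17534775e+02],
       [-6.27933620e-02, -1.70412683e-03,  9.98025095e-01,
        -8.88279460e+02],
       [ 0.00000000e+00,  0.00000000e+00,  0.00000000e+00,
         1.00000000e+00]])}
{'fx'
[... 523 characters left out ...]
0000000e+00]])}
{'t': 0.1, 'joint_pos': array([ 1.46111443e+00,  3.59325693e-01,  1.11300420e-02, -3.16863997e-04,
       -1.22410214e+00, -2.88117662e-01]), 'qvel': array([ 0.00139648, -0.00174419,  0.0017688 ,  0.00083983, -0.00018534,
       -0.00103633]), 'tau': array([-1.07988468e-03, -5.84162164e+01,  2.93750489e+01,  7.01557875e+00,
        1.01015886e-02, -5.26879387e-05]), 'tcp_pos': array([261.32894228, 621.87066037, 225.69923752]), 'eef_rot': array([ 9.80273617e-01, -1.97643746e-01, -8.14824962e-05,  7.61020508e-04]), 'contact_force': array([0.15717029, 0.06609438, 0.42854657]), 'moment': array([0.01718825, 0.00177407, 0.02431142]), 'finger_force': 0.0, 'width': 87.39223480969727}
```

View pics/scene0.png

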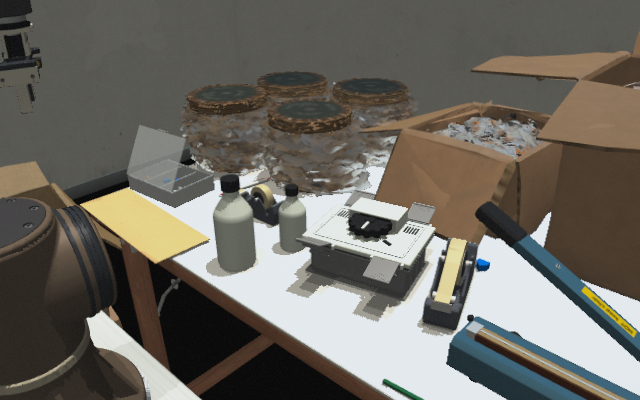

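View pics/top0.png

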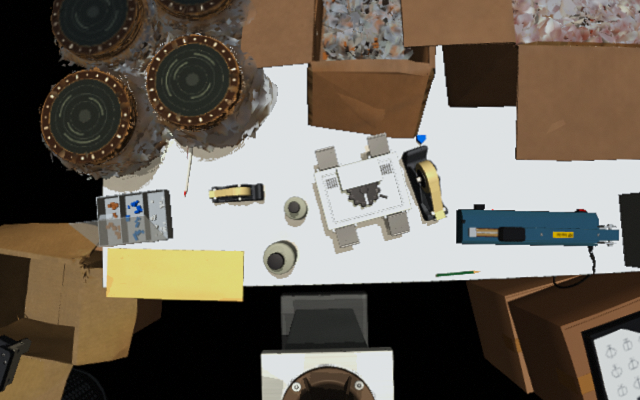

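Box near (362,190) in the top view, rotated about 13°; small bottle at its left (295,209), dispenser at its right (424,186). All clips stick out. Zooming in.

Run:
```python
import cv2
a=cv2.imread("pics/top0.png")[120:260,270:460]
cv2.imwrite("pics/topz.png",cv2.resize(a,None,fx=4,fy=4,interpolation=cv2.INTER_CUBIC))
a=cv2.imread("pics/scene0.png")[175:335,270:490]
cv2.imwrite("pics/scz.png",cv2.resize(a,None,fx=3.6,fy=3.6,interpolation=cv2.INTER_CUBIC))
```

```text
(no output)
```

View pics/topz.png

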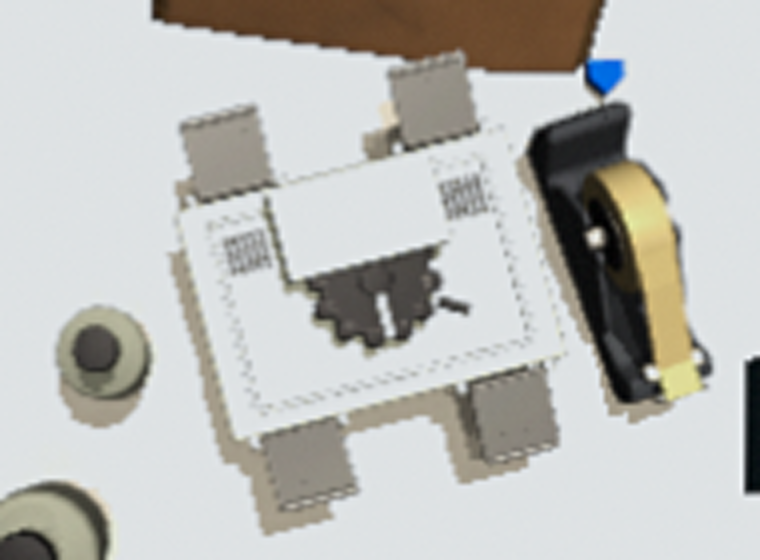

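View pics/scz.png

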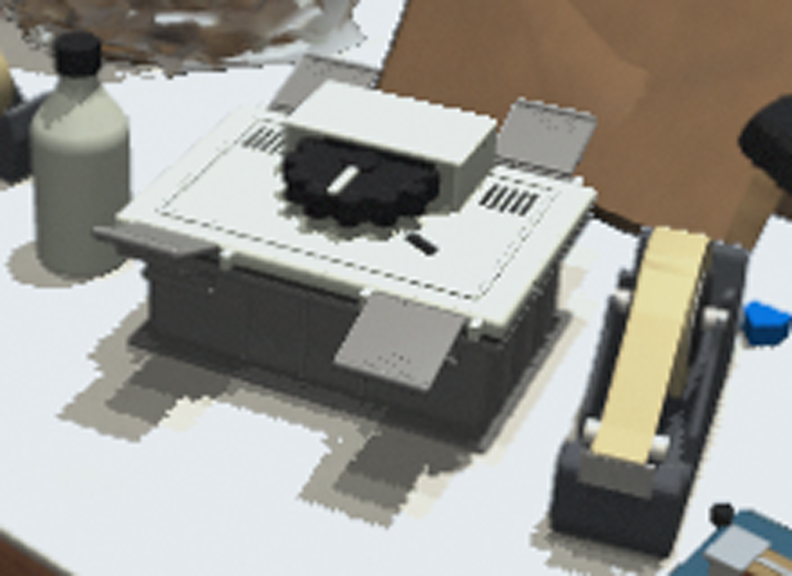

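```bash
cat > h.py <<'E'
import numpy as np, cv2
from scipy.optimize import least_squares
from plant import bot
def proj(P,c,V=None):
    V=c["view"] if V is None else V
    q=np.atleast_2d(P)@V[:3,:3].T+V[:3,3]; q=q*[1,-1,-1]
    K=np.array([[c["fx"],0,c["cx"]],[0,c["fy"],c["cy"]],[0,0,1]])
    return cv2.projectPoints(q.reshape(-1,1,3),np.zeros(3),np.zeros(3),K,np.array(c["distortion"]))[0].reshape(-1,2)
def box2w(p,pose):
    x,y,a=pose; c,s=np.cos(a),np.sin(a); p=np.atleast_2d(p).astype(float)
    return np.c_[x+c*p[:,0]-s*p[:,1], y+s*p[:,0]+c*p[:,1], p[:,2]]
def solve3(obs):
    return least_squares(lambda p:np.concatenate([proj(p,bot.get_calibration(n))[0]-uv for n,uv in obs]),[550,0,50])
def solvez(n,uv,z):
    return least_squares(lambda p:proj([p[0],p[1],z],bot.get_calibration(n))[0]-uv,[550,0]).x
E
cat > m.py <<'E'
from h import *
ct,cs=bot.get_calibration("top"),bot.get_calibration("scene")
T=lambda u,v:np.array([270+u/4-.375,120+v/4-.375]); S=lambda u,v:np.array([270+u/3.6-.36,175+v/3.6-.36])
i=48*np.array([np.cos(np.radians(240)),np.sin(np.radians(240))])
L=[[67,97,75],[67,-97,75],[-67,-97,75],[-67,97,75],[i[0],i[1],77]]
tt=[T(178,212),T(503,125),T(565,355),T(237,440),T(454,304)]
# scene: back-right, front-right(near), front-left, index
Ls=[[67,-97,75],[-67,-97,75],[-67,97,75],[i[0],i[1],77]]
ss=[S(597,190),S(488,328),S(117,217),S(422,243)]
f=lambda p:np.r_[(proj(box2w(L,p),ct)-tt).ravel(),(proj(box2w(Ls,p),cs)-ss).ravel()]
r=least_squares(f,[550,0,-.2],loss='soft_l1');pose=r.x
print(pose,np.round(f(pose).reshape(-1,2),1).tolist())
np.save("pose.npy",pose)
def inbox(w):
    c,s_=np.cos(pose[2]),np.sin(pose[2]);d=np.array(w[:2])-pose[:2];return np.round([c*d[0]+s_*d[1],-s_*d[0]+c*d[1],w[2] if len(w)>2 else 0],0)
b=solvez("top",T(97,349),125);print("bottle",b,inbox(b))
for q in [(540,130),(628,105),(625,398),(705,375)]: print("disp z~50",inbox(solvez("top",T(*q),50)))
for nm,q,s in [("cb corner",(580,70),(635,240)),]:
    x=solve3([("top",T(*q)),("scene",S(*s))]);print(nm,x.x,inbox(x.x),x.cost)
for q in [(155,18),(440,65),(580,70)]: print("cb z0/60/120",[inbox(solvez("top",T(*q),z)) for z in(0,60,120)])
# clip free-edge mids
for n,q in dict(fl=[(281,507),(358,488)],fr=[(485,462),(558,443)],bl=[(181,125),(256,104)],br=[(388,70),(462,53)]).items():
    sx=-1 if n[0]=='f' else 1; sy=60 if n[1]=='l' else -60
    m=(T(*q[0])+T(*q[1]))/2
    e=[np.hypot(*(proj(box2w([[sx*(71+45*np.sin(a)),sy,70-45*np.cos(a)]],pose),ct)[0]-m)) for a in np.arange(0,2.2,.1)]
    print(n,"angle by top",[(round(.1*k,1),round(v,1)) for k,v in enumerate(e) if v<2.5])
print("tip-tilt",inbox(solvez("top",T(392,340),98)),inbox(solvez("top",T(383,292),98)))
E
python3 m.py
```

```text
[ 5.30575831e+02 -8.96389932e+01  2.23223936e-01] [[-0.5, -0.5], [1.3, 0.3], [1.4, 0.1], [-0.4, 0.4], [0.6, 0.4], [0.1, -0.6], [3.6, -1.1], [-1.8, -0.8], [-0.7, -0.3]]
bottle [495.30177185  62.55368329] [ -1. 156.   0.]
disp z~50 [  64. -121.    0.]
disp z~50 [  65. -175.    0.]
disp z~50 [ -99. -128.    0.]
disp z~50 [ -98. -177.    0.]
cb corner [ 638.8625408  -197.14123644   50.49790803] [  82. -129.   50.] 93.64806107114488
cb z0/60/120 [array([196.,  79.,   0.]), array([180.,  81.,   0.]), array([165.,  83.,   0.])]
cb z0/60/120 [array([124., -85.,   0.]), array([113., -72.,   0.]), array([102., -59.,   0.])]
cb z0/60/120 [array([ 100., -168.,    0.]), array([  91., -150.,    0.]), array([  81., -132.,    0.])]
fl angle by top [(0.9, np.float64(2.4)), (1.0, np.float64(1.4)), (1.1, np.float64(1.0)), (1.2, np.float64(1.5)), (1.3, np.float64(2.2)), (2.0, np.float64(2.0)), (2.1, np.float64(1.2))]
fr angle by top [(1.1, np.float64(1.6)), (1.2, np.float64(0.6)), (1.3, np.float64(0.3)), (1.4, np.float64(1.0)), (1.5, np.float64(1.5)), (1.6, np.float64(2.0)), (1.7, np.float64(2.3)), (1.8, np.float64(2.5))]
bl angle by top [(1.2, np.float64(2.1)), (1.3, np.float64(1.1)), (1.4, np.float64(0.4)), (1.5, np.float64(0.3)), (1.6, np.float64(0.7)), (1.7, np.float64(0.9)), (1.8, np.float64(1.0)), (1.9, np.float64(0.9)), (2.0, np.float64(0.7)), (2.1, np.float64(0.7))]
br angle by top [(1.3, np.float64(2.3)), (1.4, np.float64(1.5)), (1.5, np.float64(1.0)), (1.6, np.float64(0.8)), (1.7, np.float64(0.7)), (1.8, np.float64(0.6)), (1.9, np.float64(0.7)), (2.0, np.float64(0.9)), (2.1, np.float64(1.4))]
tip-tilt [-34.   1.   0.] [-8. -1.  0.]
```

```bash
cat >> h.py <<'E'
from scipy.spatial.transform import Rotation as R
pose=np.load("pose.npy") if __import__("os").path.exists("pose.npy") else None
def quat(yaw): # tool down, tool x at box angle yaw (rad)
    a=pose[2]+yaw; x=np.array([np.cos(a),np.sin(a),0]); z=np.array([0,0,-1.])
    return R.from_matrix(np.c_[x,np.cross(z,x),z]).as_quat()
B=lambda p:box2w([p],pose)[0]
def force(): return bot.read_state()["contact_force"]
def press(n,H=9.5,first=False):
    sx=-1 if n[0]=='f' else 1; y=60 if n[1]=='l' else -60
    P=lambda out,z:B([sx*(out+H),y,z]); n_out=B([sx,0,0])-B([0,0,0])
    q=quat(np.pi)
    bot.move_ptp(P(95,230 if first else 150),q)
    f0=force(); print(n,"t",bot.read_state()["t"])
    bot.line_to(P(95,105),200)
    fs=[]
    for th in np.linspace(1.6,.2,8):
        r=24+6*(1.6-th)/1.6
        bot.line_to(P(71+r*np.sin(th)+7*np.cos(th)+(2 if th<.5 else 0),70-r*np.cos(th)+7*np.sin(th)),60)
        F=force()-f0; fs.append((round(F@n_out,1),round(F[2],1)))
        if np.linalg.norm(F)>60: print("stop",fs); return
    print(fs); fs=[]
    for out in np.arange(81,70,-1.):
        bot.line_to(P(out,41),25); F=force()-f0; fs.append((out,round(F@n_out,1),round(F[2],1)))
        if F@n_out>25 and out<79: break
    print(fs, bot.read_state()["tcp_pos"])
    bot.line_to(P(100,45),150); bot.line_to(P(105,150),250)
    print("t",bot.read_state()["t"])
E
python3 - <<'E'
from h import *
cs=bot.get_calibration("scene")
for z in(0,50,100): 
    w=[*solvez("top",np.array([414.6,137]),z),z]; print("cb corner scene px",z,proj(w,cs))
for n,p in dict(fl=(-104.5,60),br=(104.5,-60),fr=(-104.5,-60),bl=(104.5,60)).items():
    print(n,[bot.solve_ik(B([*p,z]),quat(np.pi)) is not None for z in(41,77,150,230)], np.round(bot.solve_ik(B([*p,77]),quat(np.pi)),2))
bot.move_gripper(0); print(bot.read_state()["width"])
press("fl",first=True)
cv2.imwrite("pics/s1.png",cv2.resize(cv2.cvtColor(bot.camera("scene"),cv2.COLOR_RGB2BGR)[150:330,260:500],None,fx=3,fy=3))
E
```

```text
cb corner scene px 0 [[474.86821788 264.08877714]]
cb corner scene px 50 [[469.08959564 240.31295381]]
cb corner scene px 100 [[462.92022921 215.23431267]]
fl [True, True, True, True] [ 0.35  0.1  -0.73  0.   -0.74 -1.69]
br [True, True, True, True] [ 0.1   0.45 -0.21  0.   -0.91 -1.45]
fr [True, True, True, True] [ 0.05  0.19 -0.62  0.   -0.76 -1.39]
bl [True, True, True, True] [ 0.3   0.4  -0.3   0.   -0.87 -1.65]
0.36624916559157034
fl t 3.9917
[(np.float64(-0.0), np.float64(-0.4)), (np.float64(-0.6), np.float64(0.0)), (np.float64(0.1), np.float64(0.7)), (np.float64(-0.1), np.float64(-0.9)), (np.float64(-0.0), np.float64(-0.1)), (np.float64(0.3), np.float64(-0.6)), (np.float64(-0.1), np.float64(-0.1)), (np.float64(-0.4), np.float64(-0.9))]
[(np.float64(81.0), np.float64(1.0), np.float64(-0.1)), (np.float64(80.0), np.float64(-0.3), np.float64(0.4)), (np.float64(79.0), np.float64(3.8), np.float64(1.4)), (np.float64(78.0), np.float64(6.7), np.float64(5.4)), (np.float64(77.0), np.float64(9.2), np.float64(5.7)), (np.float64(76.0), np.float64(11.7), np.float64(10.0)), (np.float64(75.0), np.float64(14.1), np.float64(10.5)), (np.float64(74.0), np.float64(15.7), np.float64(12.4)), (np.float64(73.0), np.float64(19.4), np.float64(15.4)), (np.float64(72.0), np.float64(21.6), np.float64(17.1)), (np.float64(71.0), np.float64(23.8), np.float64(19.4))] [430.32466136 -51.33653785  39.47620201]
t 10.8833
```

View pics/s1.png

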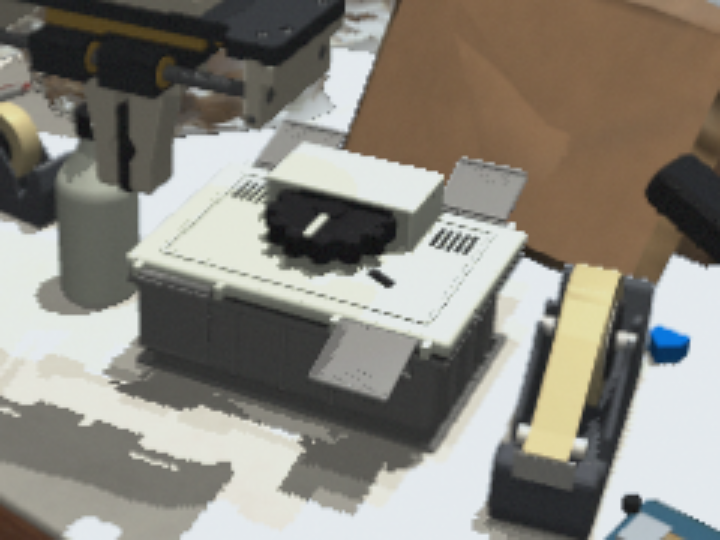

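Run:
```python
from h import *
cs=bot.get_calibration("scene")
a,b=np.array([393.,150]),np.array([375.,200]); d=b-a
M=np.linalg.inv(np.array([[np.cos(pose[2]),-np.sin(pose[2])],[np.sin(pose[2]),np.cos(pose[2])]]))
for uv in [(309,115),(311,95),(314,75)]:
    g=[]
    for z in range(0,300,5):
        w=[*solvez("top",np.array(uv,float),z),z]; p=proj(w,cs)[0]-a
        g.append((abs(d[0]*p[1]-d[1]*p[0])/np.hypot(*d),z,np.round(M@(np.array(w[:2])-pose[:2]))))
    print(uv,min(g,key=lambda t:t[0]))
```

```text
(309, 115) (np.float64(0.31511100531455305), 35, array([208.,  73.]))
(311, 95) (np.float64(0.3296344084565707), 105, array([231.,  61.]))
(314, 75) (np.float64(0.005218553039630485), 165, array([250.,  48.]))
```

```bash
sed -i 's/def press(n,H=9.5,first=False)/def press(n,H=9.5,first=False,y=None,dyaw=0)/; s/y=60 if n\[1\]==.l. else -60/y=y or (60 if n[1]=="l" else -60)/; s/q=quat(np.pi)$/q=quat(np.pi+dyaw)/' h.py
python3 - <<'E'
from h import *
press("br",H=14,y=-45,dyaw=np.radians(-13))
cv2.imwrite("pics/s2.png",cv2.resize(cv2.cvtColor(bot.camera("top"),cv2.COLOR_RGB2BGR)[110:260,270:460],None,fx=4,fy=4))
press("fr")
print([np.round(bot.solve_ik(B([-60,0,z]),quat(np.pi+k*np.pi/4)) if bot.solve_ik(B([-60,0,z]),quat(np.pi+k*np.pi/4)) is not None else [0],2) for z in (85,) for k in(-1,1)])
cv2.imwrite("pics/s3.png",cv2.resize(cv2.cvtColor(bot.camera("scene"),cv2.COLOR_RGB2BGR)[150:330,260:500],None,fx=3,fy=3))
E
```

```text
br t 11.9083
[(np.float64(0.7), np.float64(-0.1)), (np.float64(1.0), np.float64(-0.4)), (np.float64(0.8), np.float64(-0.1)), (np.float64(2.0), np.float64(0.8)), (np.float64(0.4), np.float64(0.2)), (np.float64(0.4), np.float64(0.0)), (np.float64(1.0), np.float64(0.3)), (np.float64(4.9), np.float64(1.3))]
[(np.float64(81.0), np.float64(-0.2), np.float64(-0.2)), (np.float64(80.0), np.float64(1.3), np.float64(-0.2)), (np.float64(79.0), np.float64(5.3), np.float64(-3.1)), (np.float64(78.0), np.float64(8.3), np.float64(-5.3)), (np.float64(77.0), np.float64(10.0), np.float64(-7.4)), (np.float64(76.0), np.float64(13.0), np.float64(-9.0)), (np.float64(75.0), np.float64(15.1), np.float64(-10.7)), (np.float64(74.0), np.float64(17.5), np.float64(-13.1)), (np.float64(73.0), np.float64(19.9), np.float64(-13.6)), (np.float64(72.0), np.float64(22.5), np.float64(-17.6)), (np.float64(71.0), np.float64(25.2), np.float64(-18.5))] [ 631.11409739 -112.81484231   41.61420108]
t 18.4
fr t 19.35
[(np.float64(-0.4), np.float64(-0.1)), (np.float64(-0.6), np.float64(-0.6)), (np.float64(-0.4), np.float64(-0.1)),
[... 249 characters left out ...]
64(80.0), np.float64(-0.5), np.float64(-0.6)), (np.float64(79.0), np.float64(0.5), np.float64(-0.4)), (np.float64(78.0), np.float64(5.1), np.float64(3.7)), (np.float64(77.0), np.float64(7.6), np.float64(4.9)), (np.float64(76.0), np.float64(11.1), np.float64(7.9)), (np.float64(75.0), np.float64(12.5), np.float64(9.9)), (np.float64(74.0), np.float64(15.5), np.float64(12.4)), (np.float64(73.0), np.float64(18.3), np.float64(14.7)), (np.float64(72.0), np.float64(20.8), np.float64(16.3)), (np.float64(71.0), np.float64(24.0), np.float64(18.8))] [ 457.45990598 -167.35256466   40.07280803]
t 25.8417
[array([ 0.19,  0.19, -0.59,  0.  , -0.79, -2.33]), array([ 0.19,  0.19, -0.59,  0.  , -0.79, -0.76])]
```

View pics/s3.png

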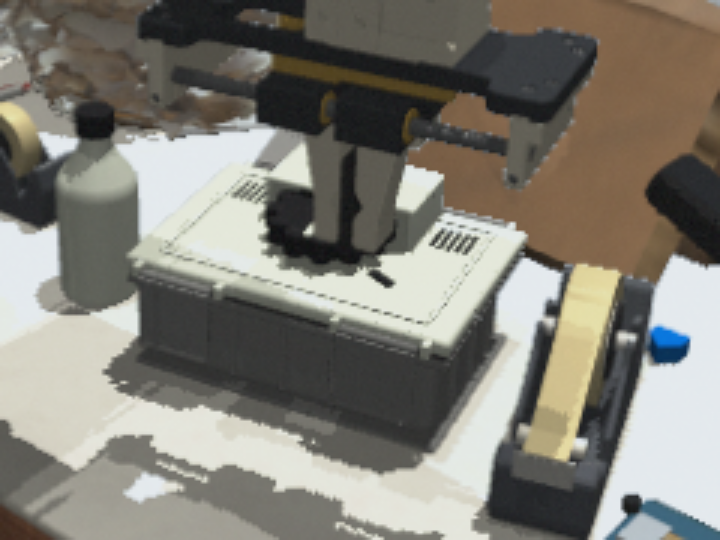

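Run:
```python
from h import *
press("bl")
bot.move_ptp(B([-110,40,150]),quat(np.radians(150+45)))
cv2.imwrite("pics/s4.png",cv2.resize(cv2.cvtColor(bot.camera("top"),cv2.COLOR_RGB2BGR)[110:260,270:460],None,fx=4,fy=4,interpolation=cv2.INTER_CUBIC))
print(bot.read_state()["t"],bot.read_state()["joint_pos"].round(2))
```

```text
bl t 26.875
[(np.float64(0.2), np.float64(0.9)), (np.float64(0.5), np.float64(0.1)), (np.float64(-0.0), np.float64(-0.2)), (np.float64(0.1), np.float64(0.0)), (np.float64(0.5), np.float64(0.3)), (np.float64(-0.4), np.float64(0.2)), (np.float64(1.1), np.float64(0.4)), (np.float64(4.6), np.float64(-0.5))]
[(np.float64(81.0), np.float64(0.6), np.float64(0.0)), (np.float64(80.0), np.float64(3.0), np.float64(-2.4)), (np.float64(79.0), np.float64(4.9), np.float64(-3.3)), (np.float64(78.0), np.float64(8.0), np.float64(-6.2)), (np.float64(77.0), np.float64(11.0), np.float64(-8.1)), (np.float64(76.0), np.float64(14.1), np.float64(-10.0)), (np.float64(75.0), np.float64(16.9), np.float64(-11.1)), (np.float64(74.0), np.float64(19.1), np.float64(-13.9)), (np.float64(73.0), np.float64(20.8), np.float64(-15.6)), (np.float64(72.0), np.float64(24.2), np.float64(-18.1)), (np.float64(71.0), np.float64(27.7), np.float64(-19.1))] [604.51261931 -10.8848396   42.23097465]
t 33.3667
34.3167 [ 0.29  0.   -0.63  0.   -0.94 -1.38]
```

View pics/s4.png

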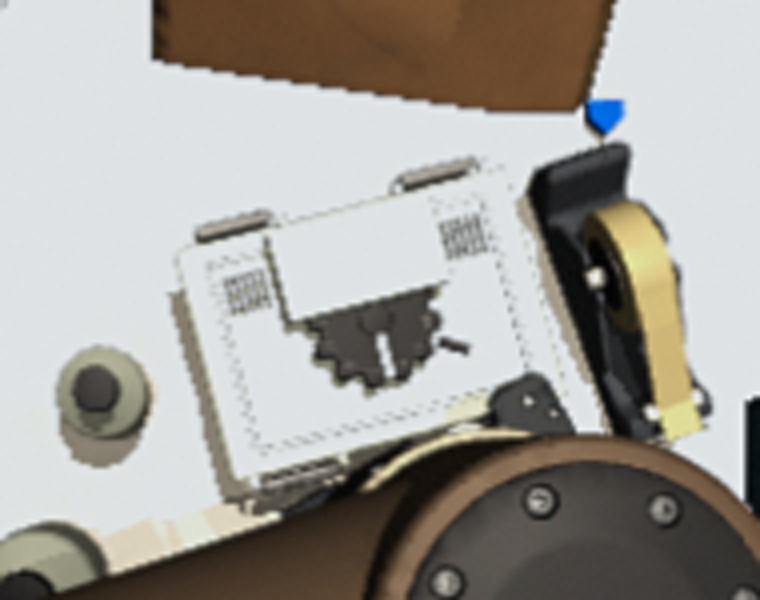

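All clips are down (back ones at (232,225) and (435,175)) and the pointer still faces front, two clicks open. Next I roll the wheel.

```bash
cat >> h.py <<'E'
def wp(phi,r,z=85): # TCP pose putting block corner (-9.5,-21) at box angle phi (deg), radius r
    f=np.radians(phi); psi=f+np.pi/4; ex=np.array([np.cos(psi),np.sin(psi)]); ey=np.array([np.sin(psi),-np.cos(psi)])
    c=r*np.array([np.cos(f),np.sin(f)])+9.5*ex+21*ey
    return B([c[0],c[1],z]),quat(psi)
def go(phi,r,v,z=85):
    p,q=wp(phi,r,z); bot.line_to(p,v,q)
def stroke(a,b,r=30):
    p,q=wp(a,55,120); bot.move_ptp(p,q); f0=force()
    go(a,50,120); go(a,r,50); L=[np.round(force()-f0,1).tolist()]
    for phi in np.arange(a+6,b+.1,6): go(phi,r,30); L.append(np.round(force()-f0,1).tolist())
    print(L); go(b,55,80); go(b,60,150,150); print(bot.read_state()["t"])
E
python3 - <<'E'
from h import *
stroke(150,213)
bot.move_ptp(B([-115,40,160]),quat(np.radians(195)))
cv2.imwrite("pics/s5.png",cv2.resize(cv2.cvtColor(bot.camera("top"),cv2.COLOR_RGB2BGR)[110:260,270:460],None,fx=4,fy=4,interpolation=cv2.INTER_CUBIC))
print(bot.read_state()["t"])
E
```

```text
[[-4.7, 0.1, 2.8], [-0.7, -0.1, -0.4], [-0.4, 3.2, 1.1], [-1.4, 2.6, 0.5], [-0.3, 0.5, 0.7], [0.0, -3.0, 1.4], [-0.7, 1.5, 0.3], [-1.1, 0.4, 0.6], [-2.5, 2.9, 0.3], [-2.0, -0.4, -0.0], [-1.3, 0.2, -0.1]]
40.0333
41.2583
```

View pics/s5.png

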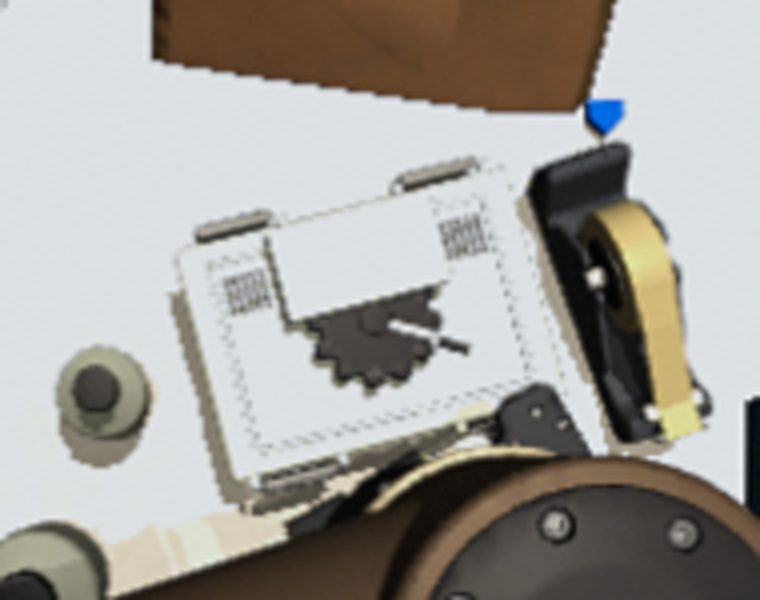

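The pointer (390,320)–(430,338) lines up with the index bar at (454,345). The clips are down, the dispenser and bottle haven't moved, and the arm is clear of everything.

```bash
python3 -c "
from plant import bot
bot.pause(0.4); print(bot.close_job())"
```

```text
the job is handed in; nothing more can be done
None
```

The job is handed in at about 42 s: all four clips were pressed down in opposite-corner order, the vent wheel was then rolled two clicks so its pointer lines up with the index bar, and the last picture shows the dispenser and bottle where they stood; no verdict was returned.

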